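# Pass the squeegee through the counter hatch and hold it out

### The arm

A 6-joint arm with a two-finger parallel gripper is mounted at the origin on a cart in front of the work surface, level with it; the furniture and walls round the work are solid. World frame = base frame: x ahead of the robot, y to its left, z up, the work surface at z = 0. Lengths are in m, angles in rad, forces in N, time in s.
With the tool pointing down it reaches from about 0.4 to 0.825 m from the base axis. Payload 7 kg.
Tool frame: the origin (TCP) lies at the centre of the arm's flange, where the gripper is bolted on; the fingertips stand 178 mm ahead of it and the grasp point (between the pads) lies 159 mm ahead of it; x points along the fingers, y is the direction in which the jaws open and shut, and the axes are right-handed (so a half turn about x gives the same grasp; the last joint's range is limited). The gripper opens to 88 mm and grips with 3 to 60 N. Pads are 19 mm wide; open, the fingers measure 130 mm over their backs; the gripper's body (78 mm by 193 mm) begins 47 mm behind the grasp point.
Start: joints at [-0.815, 0.359, 0.012, 0, -1.224, -0.288], TCP at [0.304, -0.602, 0.405] pointing down, gripper open.
Joint ranges: [-3.07, 3.07], [-1.43, 2.12], [-1.02, 1.25], [-3.03, 1.67], [-3.05, -0], [-3.03, 3.03]. Speed limits (rad/s): [2.39, 2.39, 3.01, 3.14, 3.14, 3.14].

### API

Orientations are given as [roll, pitch, yaw] about the fixed x, y, z axes, in that order (R = Rz(yaw) Ry(pitch) Rx(roll)).
In Python, from station import status, viewer, arm gives the robot as it stands. The module is installed in compiled form; this text tells all that it offers.
- The arm moves only by the tool apply_moves, never from a script. Its argument "commands" is a list of rows, each an object of numbers: "dx", "dy", "dz": the shift along the world's x, y, z in mm; "spin": the turn about the world's z in degrees; "hand": the closure, from 0 (fully open) to 1 (shut). A call has exactly 5 rows; each row shifts and turns the commanded pose from where the row before left it; what a row does not reach is not made up. A row lasts 1/8 s, in which the tool goes at most 62.5 mm and 10.7 degrees, less where a joint would pass 70% of its speed; a pose out of reach is approached as far as the arm can. A call is refused whole if a number of a shift passes 62.5 or a number of a turn 10.7, either way. A call with a gripper value outside its range is refused whole. The fingers move at their own pace and stop on an object; "grip_force" is the grip in N (left out, the last holds). Time passes only in rows, so rows that do not move let the fingers close, or fill a call up. It gives the time, the measured TCP pose, the force and the opening at its end, in the units of the state.
- status.get_state(): the state, without advancing time (a new reading comes with each control period).
- viewer.grab_frame(name): name is "scene" or "top" or "wrist"; returns the picture (400x640x3 uint8, red, green, blue); there is no depth.
- viewer.camera_info(name): a dict with "fx", "fy", "cx", "cy" (pixels), "D" ([k1, k2, p1, p2, k3] as OpenCV has them; the pictures are not rectified), "eye" and "attitude" of the camera in the world; the wrist camera has in their place "T_tool_cam" (4x4, takes a point from camera to tool coordinates, whose origin is the TCP and whose axes are the tool frame's). Camera axes: x right, y up, looking along -z (the intrinsics and any distortion apply to the point x, -y, -z); pixel columns grow to the right and rows downward; lengths in m; the calibration is good to about 2 mm. A picture is of the moment at which its call begins: read the wrist's pose just before it. camera_info takes no time and is no camera call.
- arm.job_done(): hands the job in, once; it reports no verdict.
The state is a dict: "t": time; "q": joint angles; "qd": joint speeds; "joint_efforts": joint torques, N m; "eef_pos": TCP position; "ee_rot": TCP orientation; "force": force on the tool from outside, world axes, zero at the start; "moment": the same for the moment, N m; "width": finger opening in m.
Only numpy, scipy, OpenCV 4.12 (cv2) and the standard library are available. Lean on these libraries where they do the work, as an engineer would, in place of code of your own. Each camera call takes 0.05 s, during which the arm holds its last target.

### The job

Pick up the T-shaped glass squeegee by its wooden handle and pass it, blade first, through the square hatch of the pale upright partition to a colleague on the other side; the blade is wider than the hatch, so slant it, and do not ram the partition. Once the blade is a good 3 cm clear of the far face, turn the squeegee level and square to the partition and finish still holding it there for the colleague: blade right in front of the hatch, free of the partition, handle reaching back through the hatch. Leave the jar and the tin where they stand.

Things in the scene. Friction and masses are not known exactly. Their poses are not given: they have to be found in the camera images.
- hatch (a point): centre of the square opening, 156 mm wide, 160 mm high (75 to 235 mm above the counter), in a fixed pale upright partition 18 mm thick, 272 mm wide, 283 mm high, with edge posts 24 mm thick and feet 110 mm long and 12 mm high at its ends. x points level through the opening to the far side (away from the squeegee, roughly world +y); y level across it, z up.
- screen: the partition itself; the origin is on the counter, straight below the hatch centre, in the middle of the panel's thickness; axes as the hatch
- squeegee_grip (a point): grip point on the centre line of the squeegee's wooden handle, a straight bar 22 mm wide (y) and 28 mm high (z), 14 mm above the counter as it lies. x points along the handle to the blade, z up as it lies. Along x from here: handle -70 (butt) to +145 mm, then a 12 mm thick steel neck, blade bar +177 to +210 mm. Mass about 0.16 kg, centre of mass some 60 to 80 mm ahead of here.
- blade_mid (a point): middle of the squeegee's blade bar (33 mm deep along x, 170 mm long along y, 16 mm thick), 192.5 mm ahead of squeegee_grip along x
- butt (a point): butt end of the handle, 70 mm behind squeegee_grip
- squeegee: the whole T-shaped squeegee: wooden handle with a steel and black rubber blade bar across its end, 280 mm long, 170 mm wide; the origin is on its underside, 60 mm from squeegee_grip towards the blade; axes as squeegee_grip
- jar_low: bystander: jam jar, 62 mm across, 82 mm high, standing beyond the partition's far end; origin under its middle; leave it alone
- tin: bystander: round tin, 69 mm across, 42 mm high, standing on the far side of the partition near the hatch; origin under its middle; leave it alone

How it is judged:
By the outcome, as a careful person would: the job done as asked, in the order asked, and still so for the second after the job is handed in, while the arm keeps its last pose, push and grip.
It also fails if it takes over 40 s, if anything falls off the work surface, if the arm or the gripper's body presses on something with over 40 N, if the wrist force passes 120 N, or if a joint passes its speed limit or range.

## Working session

There is one attempt and no reset: what is moved stays moved. The work goes in short steps, Python scripts to look and compute and a tool call to move; the robot and the scene stay as the last step left them, time stands still between calls to the robot, and variables do not carry over. Pictures are saved under pics/ and viewed, and the job is handed in when it is done.

Besides the shell and the picture viewer there is one more tool, called after ">>>" by a JSON object that holds its "op" and its "data". apply_moves: Moves the arm, as the interface text tells. Its arguments: {"type":"object","properties":{"commands":{"type":"array","items":{"type":"object","properties":{"dx":{"type":"number"},"dy":{"type":"number"},"dz":{"type":"number"},"spin":{"type":"number"},"hand":{"type":"number"}}}},"grip_force":{"type":"number"}},"required":["commands"]}

```bash
mkdir -p pics
python3 - <<'E'
from station import status, viewer, arm
import cv2
s=status.get_state(); print(s)
for n in ["scene","top","wrist"]:
    print(n,viewer.camera_info(n))
    im=viewer.grab_frame(n); cv2.imwrite(f"pics/{n}0.png",im[:,:,::-1])
E
```

```text
{'t': 0.0, 'q': array([-8.14905897e-01,  3.59347411e-01,  1.10706909e-02, -3.63355351e-04,
       -1.22408918e+00, -2.88090288e-01]), 'qd': array([-0.00113372, -0.00079511,  0.00035529,  0.00089654,  0.00012325,
       -0.00130079]), 'joint_efforts': array([-9.36293945e-04, -5.82717204e+01,  2.93064594e+01,  6.99743316e+00,
        6.87775886e-03, -1.53573164e-04]), 'eef_pos': array([ 0.30427835, -0.60230494,  0.40375075]), 'ee_rot': array([1.64462884, 1.56919   , 2.11230524]), 'force': array([ 0.72927216, -0.13252507,  0.09205234]), 'moment': array([ 0.02946103,  0.06101786, -0.00211958]), 'width': 0.08749982501100173}
scene {'fx': 434.7336371963543, 'fy': 434.7336371963543, 'cx': 323.36048711463195, 'cy': 195.01205215589619, 'D': array([-0.07036992,  0.        ,  0.        ,  0.        ,  0.        ]), 'eye': array([ 0.95729987, -0.89578134,  0.55890469]), 'attitude': array([ 1.04886673, -0.01064078,  0.63947327])}
top {'fx': 446.25632281850415, 'fy': 446.25632281850415, 'cx': 312.1986401741774, 'cy': 192.43076216095974, 'D': array([0.0127098, 0.       , 0.       , 0.       , 0.       ]), 'eye': array([ 0.44417519, -0.28115323,  1.05766674]), 'attitude': array([ 0.08820926,  0.01393721, -1.59488074])}
wrist {'fx': 277.6087133253456, 'fy': 277.6087133253456, 'cx': 319.38471246238987, 'cy': 204.78785558961982, 'D': array([-0.04285056,  0.        ,  0.        ,  0.        ,  0.        ]), 'T_tool_cam': array([[-5.96514143e-04,  2.61256124e-01, -9.65269331e-01,
         1.98957283e-02],
       [ 9.99999635e-01, -4.35017780e-04, -7.35716925e-04,
        -9.14156551e-04],
       [-6.12119873e-04, -9.65269418e-01, -2.61255769e-01,
        -7.08866289e-02],
       [ 0.00000000e+00,  0.00000000e+00,  0.00000000e+00,
         1.00000000e+00]])}
```

View pics/scene0.png

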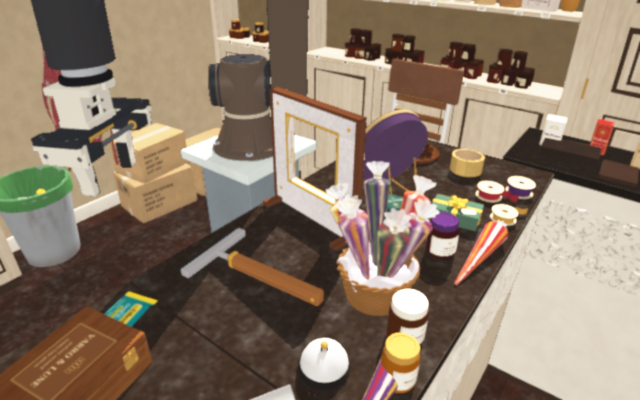

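View pics/top0.png

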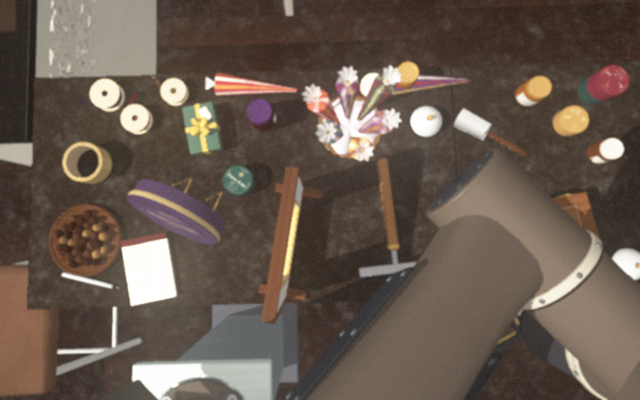

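View pics/wrist0.png

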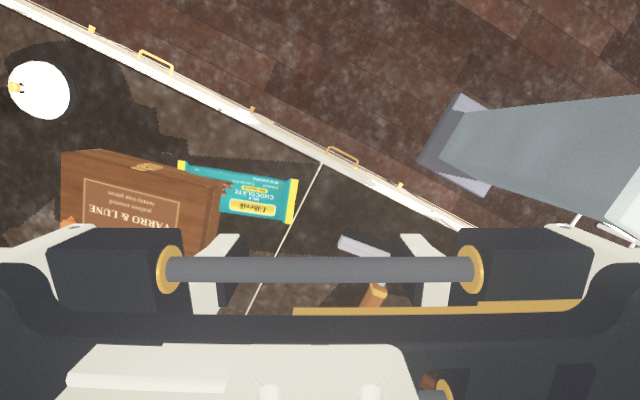

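The scene view shows the squeegee at about (180–325, 230–305) and the partition at (275–365, 90–235). The top view shows the handle from butt (383,160) to blade (388,270), pointing toward the robot. The partition runs along (290,170)–(270,320), and the flower basket at (350,130) is close to the butt. Next I'll zoom in and measure.

```bash
cat > h.py <<'E'
import numpy as np, cv2
from scipy.spatial.transform import Rotation as R
from station import status, viewer
def cam(n,st=None):
    c=viewer.camera_info(n)
    K=np.array([[c['fx'],0,c['cx']],[0,c['fy'],c['cy']],[0,0,1]])
    if n!='wrist': return K,c['D'],R.from_euler('xyz',c['attitude']).as_matrix(),c['eye']
    T=c['T_tool_cam']; Rt=R.from_euler('xyz',st['ee_rot']).as_matrix()
    return K,c['D'],Rt@T[:3,:3],Rt@T[:3,3]+st['eef_pos']
def ray(n,px,st=None):
    K,D,Rc,e=cam(n,st)
    p=cv2.undistortPoints(np.array(px,float).reshape(-1,1,2),K,D).reshape(-1,2)
    d=np.c_[p[:,0],-p[:,1],-np.ones(len(p))]@Rc.T
    return e,d
def onz(n,px,z,st=None):
    e,d=ray(n,px,st); return e+d*((z-e[2])/d[:,2])[:,None]
def proj(n,P,st=None):
    K,D,Rc,e=cam(n,st); q=(np.array(P,float).reshape(-1,3)-e)@Rc
    q=q*[1,-1,-1]
    return cv2.projectPoints(q,np.zeros(3),np.zeros(3),K,D)[0].reshape(-1,2)
E
python3 - <<'E'
import cv2
a=cv2.imread('pics/top0.png')[120:340,230:440]; cv2.imwrite('pics/topc.png',cv2.resize(a,None,fx=2.7,fy=2.7,interpolation=cv2.INTER_CUBIC))
a=cv2.imread('pics/scene0.png')[80:320,170:430]; cv2.imwrite('pics/scenec.png',cv2.resize(a,None,fx=2.5,fy=2.5,interpolation=cv2.INTER_CUBIC))
E
```

```text
(no output)
```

View pics/topc.png

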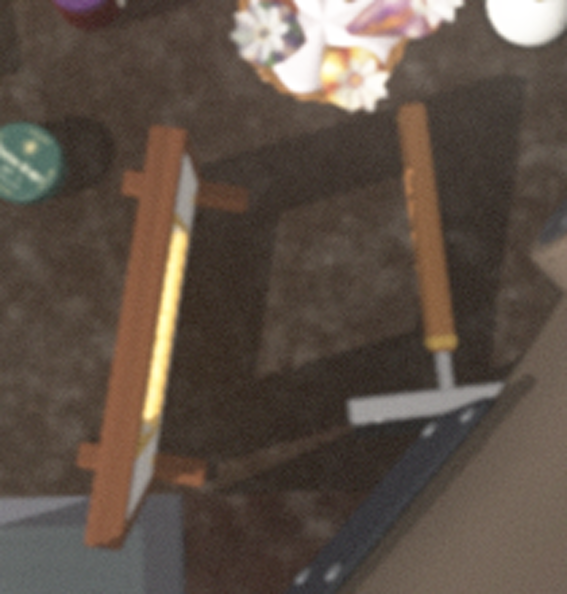

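View pics/scenec.png

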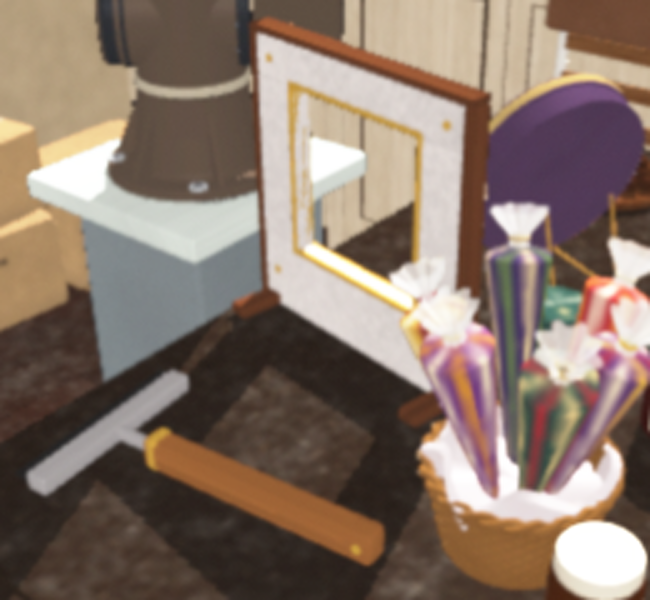

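Run:
```python
from h import *
np.set_printoptions(precision=4,suppress=True)
T=lambda a:np.array(a,float)/2.7+[230,120]
S=lambda a:np.array(a,float)/2.5+[170,80]
# handle edges in top
b=onz('top',T([[399,105],[425,103],[427,348],[456,346]]),.028); print('handle',b)
bm=(b[0]+b[1])/2; fm=(b[2]+b[3])/2; d=bm-fm; print('len',np.linalg.norm(d),'expect .215ish')
u=(fm-bm)/np.linalg.norm(fm-bm); yaw=np.arctan2(u[1],u[0]); print('yaw',np.degrees(yaw),'grip top',bm+.07*u)
c=onz('top',T([[347,402],[500,386],[352,425]]),.014); print('blade',c, np.degrees(np.arctan2(*(c[0]-c[1])[[1,0]])))
# scene check
s=onz('scene',S([[378,522],[348,548]]),.028)  # butt top corners
print('scene butt',s, 'blade corners',onz('scene',S([[178,370],[30,478]]),.016))
# partition
p=onz('top',T([[150,127],[186,128],[86,543],[122,545]]),.283); print('part',p)
pf=(p[0]+p[1])/2;pn=(p[2]+p[3])/2; w=pf-pn; print('w',np.linalg.norm(w),'normal yaw',np.degrees(np.arctan2(w[1],w[0]))+90 ,'mid',(pf+pn)/2)
ps=onz('scene',S([[262,20],[488,95],[255,28],[470,105]]),.283); print('scene part top',ps)
print('basket rim scene, z~.1', onz('top',T([[255,75],[300,103],[340,112],[385,95]]),.1))
print('jar?', onz('top',T([[20,160]]),.042))
```

```text
handle [[ 0.61   -0.4234  0.028 ]
 [ 0.6112 -0.4458  0.028 ]
 [ 0.4017 -0.4393  0.028 ]
 [ 0.4029 -0.4638  0.028 ]]
len 0.2089809498653231 expect .215ish
yaw -175.34161514325342 grip top [ 0.5408 -0.4403  0.028 ]
blade [[ 0.357  -0.3715  0.014 ]
 [ 0.3676 -0.5023  0.014 ]
 [ 0.3375 -0.3751  0.014 ]] 94.62995345893289
scene butt [[ 0.6083 -0.4235  0.028 ]
 [ 0.6077 -0.4573  0.028 ]] blade corners [[ 0.3421 -0.3633  0.016 ]
 [ 0.3588 -0.5372  0.016 ]]
part [[ 0.5588 -0.2264  0.283 ]
 [ 0.5575 -0.2498  0.283 ]
 [ 0.2955 -0.1811  0.283 ]
 [ 0.2938 -0.2038  0.283 ]]
w 0.2674040210274721 normal yaw 80.18245032260559 mid [ 0.4264 -0.2153  0.283 ]
scene part top [[ 0.3009 -0.1903  0.283 ]
 [ 0.5639 -0.232   0.283 ]
 [ 0.3128 -0.2124  0.283 ]
 [ 0.5649 -0.2582  0.283 ]]
basket rim scene, z~.1 [[ 0.6259 -0.2988  0.1   ]
 [ 0.6022 -0.3343  0.1   ]
 [ 0.594  -0.3661  0.1   ]
 [ 0.6068 -0.4026  0.1   ]]
jar? [[ 0.569  -0.0982  0.042 ]]
```

```bash
python3 - <<'E'
from h import *
np.set_printoptions(precision=4,suppress=True)
s=status.get_state(); M=R.from_euler('xyz',s['ee_rot']).as_matrix(); print(M)
print('cam dir (-z tool) yaw',np.degrees(np.arctan2(-M[1,2],-M[0,2])),'q deg',np.degrees(s['q']))
T=lambda a:np.array(a,float)/2.7+[230,120]
S=lambda a:np.array(a,float)/2.5+[170,80]
def tri(a,b):
    e1,d1=ray('top',T([a]));e2,d2=ray('scene',S([b]));d1=d1[0]/np.linalg.norm(d1);d2=d2[0]/np.linalg.norm(d2)
    A=np.c_[d1,-d2];x=np.linalg.lstsq(A,e2-e1,rcond=None)[0];p=e1+d1*x[0];q=e2+d2*x[1];return (p+q)/2,np.linalg.norm(p-q)
for a in [(360,82),(265,33),(440,5),(395,0)]:
  for b in [(418,278),(448,315),(518,225),(560,345),(630,250)]:
    print(a,b,tri(a,b))
print('basket', tri((300,103),(425,450)))
E
python3 - <<'E'
import cv2
a=cv2.imread('pics/top0.png')[55:175,290:440]; cv2.imwrite('pics/topb.png',cv2.resize(a,None,fx=4,fy=4,interpolation=cv2.INTER_CUBIC))
E
```

```text
[[-0.0007 -0.4509  0.8926]
 [ 0.0011  0.8926  0.4509]
 [-1.      0.0013 -0.0001]]
cam dir (-z tool) yaw -153.2006345609821 q deg [-46.6896  20.5814   0.6461  -0.014  -70.1381 -16.5062]
(360, 82) (418, 278) (array([ 0.6001, -0.3716,  0.202 ]), np.float64(0.0016037722214406755))
(360, 82) (448, 315) (array([ 0.6126, -0.3691,  0.1758]), np.float64(0.0202924207238251))
(360, 82) (518, 225) (array([ 0.6227, -0.3506,  0.2389]), np.float64(0.06918246093399949))
(360, 82) (560, 345) (array([ 0.6494, -0.3543,  0.1586]), np.float64(0.09481509307350144))
(360, 82) (630, 250) (array([ 0.659 , -0.3402,  0.229 ]), np.float64(0.14045966312000274))
(265, 33) (418, 278) (array([ 0.6116, -0.3267,  0.1918]), np.float64(0.06913606831860346))
(265, 33) (448, 315) (array([ 0.6247, -0.3217,  0.1623]), np.float64(0.05198489454054873))
(265, 33) (518, 225) (array([ 0.6337, -0.3032,  0.2247]), np.float64(0.004284393143950302))
(265, 33) (560, 345) (array([ 0.6627, -0.3005,  0.1355]), np.float64(0.02450254056697748))
(265, 33) (630, 250) (array([ 0.6715, -0.2873,  0.2077]), np.float64(0.07830006136472924))
(44
[... 276 characters left out ...]
 (560, 345) (array([ 0.6876, -0.4133,  0.2031]), np.float64(0.07616103847664557))
(440, 5) (630, 250) (array([ 0.6938, -0.3967,  0.2622]), np.float64(0.11822878803560528))
(395, 0) (418, 278) (array([ 0.6397, -0.4036,  0.2315]), np.float64(0.028222505270346095))
(395, 0) (448, 315) (array([ 0.6522, -0.4019,  0.2077]), np.float64(0.011905625294552616))
(395, 0) (518, 225) (array([ 0.6589, -0.3819,  0.2623]), np.float64(0.03542110201000277))
(395, 0) (560, 345) (array([ 0.6866, -0.3876,  0.1891]), np.float64(0.05593916757001276))
(395, 0) (630, 250) (array([ 0.693 , -0.3714,  0.2504]), np.float64(0.10101805250093936))
basket (array([ 0.6043, -0.3432,  0.0415]), np.float64(0.01875168738649267))
```

View pics/topb.png

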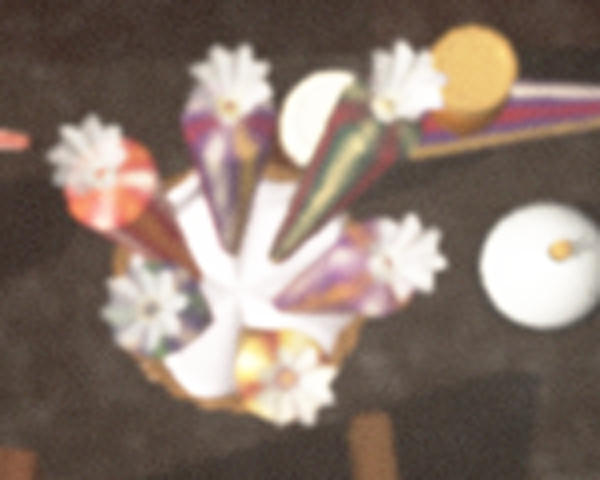

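```bash
cat > plan.py <<'E'
import numpy as np, heapq
def rect(x0,x1,y0,y1,s=3):
    xs=np.linspace(x0,x1,max(2,int((x1-x0)/s)+1)); ys=np.linspace(y0,y1,max(2,int((y1-y0)/s)+1))
    return np.vstack([np.c_[xs,0*xs+y0],np.c_[xs,0*xs+y1],np.c_[0*ys+x0,ys],np.c_[0*ys+x1,ys]])
L=192.5   # grip -> blade mid
T=np.vstack([rect(L-16.5,L+16.5,-85,85),rect(-70,145,-11,11),rect(145,L-16,-6,6)])
def sd(p,r): # distance to rectangle, negative inside
    x0,x1,y0,y1=r; dx=np.maximum(x0-p[...,0],p[...,0]-x1); dy=np.maximum(y0-p[...,1],p[...,1]-y1)
    return np.where((dx>0)|(dy>0),np.hypot(np.maximum(dx,0),np.maximum(dy,0)),np.maximum(dx,dy))
J=[(-9,9,78,124),(-9,9,-124,-78),(-12,12,124,136),(-12,12,-136,-124)]
PB=[(-12,12,-136,136)]
def clr(n,l,th,body,g=0):
    # n,l: blade mid ; g: actual grip offset along handle
    c,s=np.cos(th),np.sin(th); Rm=np.array([[c,-s],[s,c]])
    p=(T-[L,0])@Rm.T+[n,l]; a=min(sd(p,r).min() for r in J)
    b=(body+[g-L,0])@Rm.T+[n,l]; return a,min(sd(b,r).min() for r in PB)
BODY=rect(-39,39,-97,97)
E
python3 - <<'E'
from plan import *
for g in (0,10):
 for deg in (12,15,18,20,22,25,28,30,35):
  th=np.radians(deg)
  N=np.arange(-90,100,4.);Ls=np.arange(-80,81,4.)
  C=np.array([[min(clr(n,l,th,BODY,g)) for l in Ls] for n in N])
  best={};pq=[];par={}
  for j in range(len(Ls)): heapq.heappush(pq,(-C[0,j],0,j,None))
  goal=None
  need=85*np.sin(th)+16.5*np.cos(th)+9
  res={}
  while pq:
    v,i,j,p=heapq.heappop(pq)
    if (i,j) in par: continue
    par[i,j]=p
    for tag,ex in (('past',5),('3cm',32)):
      if tag not in res and N[i]>=need+ex: res[tag]=(-v,(i,j))
    for di in(-1,0,1):
      for dj in(-1,0,1):
        a,b=i+di,j+dj
        if 0<=a<len(N) and 0<=b<len(Ls) and (a,b) not in par: heapq.heappush(pq,(max(v,-C[a,b]),a,b,(i,j)))
  print(g,deg,{k:(round(x[0],1),N[x[1][0]],Ls[x[1][1]]) for k,x in res.items()})
E
```

```text
Traceback (most recent call last):
TypeError: '<' not supported between instances of 'tuple' and 'NoneType'
```

```bash
cat > bf.py <<'E'
from plan import *
import itertools
def run(g,deg,ret=False):
  th=np.radians(deg)
  N=np.arange(-90,100,4.);Ls=np.arange(-80,81,4.)
  C=np.array([[min(clr(n,l,th,BODY,g)) for l in Ls] for n in N])
  pq=[];par={};k=itertools.count()
  for j in range(len(Ls)): heapq.heappush(pq,(-C[0,j],0,next(k),0,j,None))
  need=85*np.sin(abs(th))+16.5*np.cos(th)+9
  res={}
  while pq:
    v,h,_,i,j,p=heapq.heappop(pq)
    if (i,j) in par: continue
    par[i,j]=p
    for tag,ex in (('past',5),('3cm',32)):
      if tag not in res and N[i]>=need+ex: res[tag]=(-v,(i,j))
    for di in(-1,0,1):
      for dj in(-1,0,1):
        a,b=i+di,j+dj
        if 0<=a<len(N) and 0<=b<len(Ls) and (a,b) not in par: heapq.heappush(pq,(max(v,-C[a,b]),h+1,next(k),a,b,(i,j)))
  out={q:(round(x[0],1),N[x[1][0]],Ls[x[1][1]]) for q,x in res.items()}
  path=[]; c=res['past'][1]
  while c is not None: path.append((N[c[0]],Ls[c[1]],round(C[c],1))); c=par[c]
  return out,path[::-1]
if __name__=='__main__':
  for g in (0,10):
    for deg in (12,15,18,20,22,25,28,30,35):
      print(g,deg,run(g,deg)[0])
  for r in run(0,22)[1]: print(r)
E
python3 bf.py
```

```text
0 12 {'past': (np.float64(-8.5), np.float64(50.0), np.float64(-48.0)), '3cm': (np.float64(-8.5), np.float64(78.0), np.float64(-60.0))}
0 15 {'past': (np.float64(-5.4), np.float64(54.0), np.float64(-52.0)), '3cm': (np.float64(-5.4), np.float64(82.0), np.float64(-48.0))}
0 18 {'past': (np.float64(-2.2), np.float64(58.0), np.float64(-44.0)), '3cm': (np.float64(-2.2), np.float64(86.0), np.float64(-36.0))}
0 20 {'past': (np.float64(0.5), np.float64(62.0), np.float64(-40.0)), '3cm': (np.float64(0.5), np.float64(86.0), np.float64(-28.0))}
0 22 {'past': (np.float64(2.6), np.float64(62.0), np.float64(-32.0)), '3cm': (np.float64(2.6), np.float64(90.0), np.float64(-20.0))}
0 25 {'past': (np.float64(6.5), np.float64(66.0), np.float64(-20.0)), '3cm': (np.float64(5.1), np.float64(94.0), np.float64(-12.0))}
0 28 {'past': (np.float64(10.5), np.float64(70.0), np.float64(-8.0)), '3cm': (np.float64(-1.6), np.float64(98.0), np.float64(-12.0))}
0 30 {'past': (np.float64(11.6), np.float64(74.0), np.float64(-4.0)), '3cm': (np.float64(-4.0), np.float64(98.0), np.float64(-8.0))}
0 35 {'past': (np.float64(2.0
[... 2810 characters left out ...]
 np.float64(-20.0), np.float64(9.9))
(np.float64(18.0), np.float64(-24.0), np.float64(12.1))
(np.float64(22.0), np.float64(-28.0), np.float64(14.3))
(np.float64(26.0), np.float64(-32.0), np.float64(16.5))
(np.float64(30.0), np.float64(-36.0), np.float64(13.4))
(np.float64(34.0), np.float64(-40.0), np.float64(8.1))
(np.float64(38.0), np.float64(-44.0), np.float64(2.9))
(np.float64(42.0), np.float64(-40.0), np.float64(5.2))
(np.float64(46.0), np.float64(-40.0), np.float64(3.7))
(np.float64(50.0), np.float64(-36.0), np.float64(6.0))
(np.float64(54.0), np.float64(-36.0), np.float64(4.4))
(np.float64(58.0), np.float64(-36.0), np.float64(2.8))
(np.float64(62.0), np.float64(-32.0), np.float64(5.1))
```

```bash
cat > p3.py <<'E'
from plan import *
import itertools
g=8
N=np.arange(-84,103,6.);Ls=np.arange(-60,61,6.);TH=np.arange(0,56,5)
C=np.zeros((len(N),len(Ls),len(TH)));CT=C.copy();CB=C.copy()
for i,n in enumerate(N):
  for j,l in enumerate(Ls):
    for k,t in enumerate(TH):
      CT[i,j,k],CB[i,j,k]=clr(n,l,np.radians(t),BODY,g)
C=np.minimum(CT,CB); np.save('C.npy',C)
def bottleneck(cap):
  dist={};par={};pq=[];c=itertools.count()
  for k in range(len(TH)): heapq.heappush(pq,(0,next(c),(0,len(Ls)//2,k),None))
  goal=None
  while pq:
    d,_,s,p=heapq.heappop(pq)
    if s in par: continue
    par[s]=p;i,j,k=s
    th=np.radians(TH[k])
    if TH[k]>=15 and N[i]-85*np.sin(th)-16.5*np.cos(th)-9>=30: goal=s;break
    for di in(-1,0,1):
     for dj in(-1,0,1):
      for dk in(-1,0,1):
       a=(i+di,j+dj,k+dk)
       if all(0<=x<m for x,m in zip(a,C.shape)) and a not in par and C[a]>=cap:
         heapq.heappush(pq,(d+np.sqrt(di*di+dj*dj+(1.2*dk)**2),next(c),a,s))
  if goal is None: return None
  P=[];s=goal
  while s is not None:P.append((N[s[0]],Ls[s[1]],TH[s[2]],round(CT[s],1),round(CB[s],1)));s=par[s]
  return P[::-1]
for cap in (22,20,18,16,14,12,10,8):
  P=bottleneck(cap)
  if P: print(cap);[print(*r) for r in P];break
E
python3 p3.py
```

```text
16
-84.0 0.0 50 22.6 98.7
-78.0 0.0 50 18.0 93.2
-72.0 6.0 50 18.8 85.4
-66.0 6.0 50 16.9 79.8
-60.0 6.0 50 16.7 74.4
-54.0 6.0 50 16.7 69.0
-48.0 6.0 50 16.7 63.7
-42.0 6.0 50 17.1 58.6
-36.0 6.0 50 19.2 53.7
-30.0 6.0 50 22.8 49.0
-24.0 6.0 50 26.6 44.6
-18.0 6.0 50 30.5 40.6
-12.0 6.0 50 34.4 36.7
-6.0 6.0 50 36.7 32.9
0.0 6.0 50 32.9 29.0
6.0 0.0 50 27.7 29.8
12.0 -6.0 45 25.1 36.6
18.0 -12.0 40 20.7 42.8
24.0 -18.0 35 17.1 48.3
30.0 -24.0 30 16.3 53.1
36.0 -24.0 25 18.9 54.7
42.0 -24.0 25 16.4 49.2
48.0 -24.0 20 20.3 50.8
54.0 -24.0 20 18.2 45.2
60.0 -24.0 20 16.2 39.6
66.0 -24.0 15 21.8 41.2
72.0 -24.0 15 20.2 35.4
78.0 -24.0 15 18.7 29.6
```

```bash
cat >> p3.py <<'E'
print('---- max40')
for mx in (40,35):
  C=np.load('C.npy'); C[:,:,TH>mx]=-99; C[0,len(Ls)//2]=np.maximum(C[0,len(Ls)//2],-99)
  for cap in (14,12,10,8):
    P=bottleneck(cap)
    if P:
      print(mx,cap)
      for n,l,t,a,b in P:
        th=np.radians(t); gn,gl=n-(L-g)*np.cos(th),l-(L-g)*np.sin(th)
        ax=np.radians(80.2); nv=np.array([np.cos(ax),np.sin(ax)]); lv=np.array([-nv[1],nv[0]])
        w=np.array([427,-215])+gn*nv+gl*lv; y=ax+th; u=np.array([np.cos(y),np.sin(y)]); v=np.array([u[1],-u[0]])
        print(n,l,t,a,b,'grip',w.round(),'yaw',round(np.degrees(y)),'body +x corners',(w+97*v+39*u).round(),(w+97*v-39*u).round())
      break
E
python3 p3.py | sed -n '/----/,$p'
```

```text
---- max40
40 14
-84.0 0.0 40 23.0 125.2 grip [ 506. -457.] yaw 120 body +x corners [ 570. -375.] [ 609. -442.]
-78.0 0.0 40 19.1 119.4 grip [ 507. -451.] yaw 120 body +x corners [ 571. -369.] [ 610. -436.]
-72.0 0.0 40 15.3 113.7 grip [ 508. -445.] yaw 120 body +x corners [ 572. -363.] [ 611. -430.]
-66.0 6.0 40 16.0 106.3 grip [ 503. -438.] yaw 120 body +x corners [ 567. -356.] [ 606. -423.]
-60.0 12.0 40 16.9 99.1 grip [ 498. -432.] yaw 120 body +x corners [ 562. -349.] [ 601. -416.]
-54.0 12.0 40 14.6 93.2 grip [ 499. -426.] yaw 120 body +x corners [ 563. -343.] [ 602. -411.]
-48.0 12.0 40 14.3 87.4 grip [ 500. -420.] yaw 120 body +x corners [ 564. -337.] [ 603. -405.]
-42.0 12.0 40 14.3 81.6 grip [ 501. -414.] yaw 120 body +x corners [ 565. -331.] [ 604. -399.]
-36.0 12.0 40 14.3 75.8 grip [ 502. -408.] yaw 120 body +x corners [ 566. -325.] [ 605. -393.]
-30.0 12.0 40 14.6 70.0 grip [ 503. -402.] yaw 120 body +x corners [ 567. -319.] [ 606. -387.]
-24.0 12.0 40 16.9 64.2 grip [ 504. -396.] yaw 120 body +x corners [ 568. -314.] [ 607. -381.]
-18.0 12.0 40 20.7 58.6 grip [ 505. -3
[... 3528 characters left out ...]
 corners [ 592. -286.] [ 619. -359.]
42.0 -18.0 30 14.9 39.7 grip [ 516. -350.] yaw 110 body +x corners [ 593. -280.] [ 620. -353.]
48.0 -18.0 25 18.5 41.3 grip [ 501. -349.] yaw 105 body +x corners [ 585. -286.] [ 605. -361.]
54.0 -18.0 25 16.8 35.8 grip [ 502. -343.] yaw 105 body +x corners [ 586. -280.] [ 606. -355.]
60.0 -18.0 25 14.3 30.4 grip [ 503. -337.] yaw 105 body +x corners [ 587. -274.] [ 607. -349.]
66.0 -18.0 20 19.8 31.9 grip [ 489. -335.] yaw 100 body +x corners [ 577. -279.] [ 591. -356.]
72.0 -18.0 20 17.7 26.2 grip [ 490. -329.] yaw 100 body +x corners [ 578. -273.] [ 592. -350.]
78.0 -18.0 15 24.4 28.0 grip [ 475. -325.] yaw 95 body +x corners [ 568. -277.] [ 575. -355.]
```

>>> {"op": "apply_moves", "data": {"commands": [{"dx":45,"dy":32,"dz":0,"spin":-4.4,"hand":0},{"dx":45,"dy":32,"dz":0,"spin":-4.4,"hand":0},{"dx":45,"dy":32,"dz":0,"spin":-4.4,"hand":0},{"dx":45,"dy":32,"dz":0,"spin":-4.4,"hand":0},{"dx":45,"dy":32,"dz":0,"spin":-4.4,"hand":0}]}}

```text
t: 0.78
eef_pos: [0.5306, -0.4412, 0.4044]
ee_rot: [2.431, 1.57, 2.512]
force: [0.2, 0.2, 0.9]
width: 0.0874
```

```bash
cat > look.py <<'E'
import sys
from h import *
np.set_printoptions(precision=4,suppress=True)
tag=sys.argv[1]
for n in sys.argv[2:]:
    st=status.get_state(); im=viewer.grab_frame(n); cv2.imwrite(f'pics/{n}{tag}.png',im[:,:,::-1])
    import pickle; pickle.dump(st,open(f'pics/{n}{tag}.pkl','wb'))
st=status.get_state(); M=R.from_euler('xyz',st['ee_rot']).as_matrix()
print('t',st['t'],'tcp',st['eef_pos'],'camyaw',np.degrees(np.arctan2(-M[1,2],-M[0,2])),'F',st['force'],'M',st['moment'],'w',st['width'],'q',np.degrees(st['q']))
E
python3 look.py 1 wrist top
```

```text
t 0.875 tcp [ 0.5332 -0.4393  0.4037] camyaw -175.06610059250846 F [-0.6858 -0.0976 -0.1292] M [-0.1344  0.0439 -0.0653] w 0.08716817877987139 q [-23.3786  22.0728   2.8616  -0.0362 -70.8145 -61.6756]
```

View pics/wrist1.png

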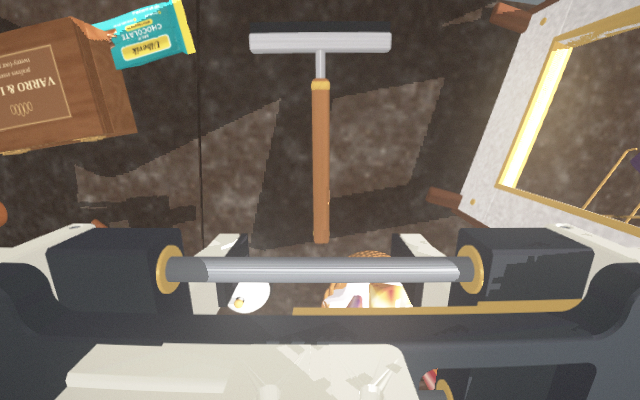

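View pics/top1.png

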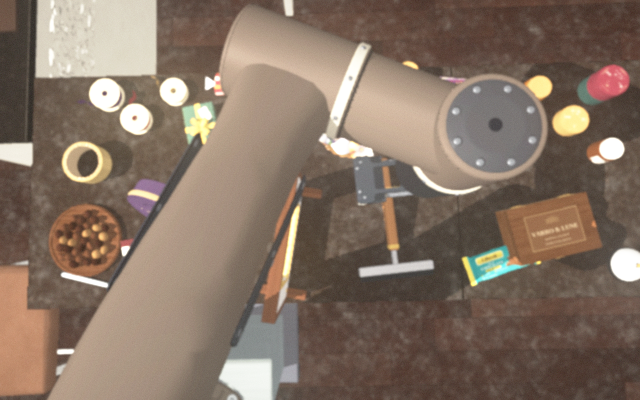

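```bash
python3 look.py 1 scene
python3 - <<'E'
import pickle
from h import *
np.set_printoptions(precision=4,suppress=True)
st=pickle.load(open('pics/wrist1.pkl','rb'))
w=onz('wrist',[[312,82],[329,82],[314,243],[328,243]],.028,st); print(w)
b=(w[2]+w[3])/2;f=(w[0]+w[1])/2;u=(f-b)/np.linalg.norm(f-b);print('len',np.linalg.norm(f-b),np.degrees(np.arctan2(u[1],u[0])),'grip',b+.07*u, f-.075*u*1.933)
print('blade',onz('wrist',[[249,53],[391,53],[249,33],[391,33]],.018,st))
print('blade top',onz('top',[[359.5,275],[434,269],[359,268],[432,262]],.018))
print('part bottom gold', onz('wrist',[[498,187]],.08,st))
E
```

```text
t 0.925 tcp [ 0.5315 -0.4406  0.4038] camyaw -175.01108188208278 F [ 0.1405 -0.8    -0.4204] M [-0.0059  0.0585 -0.0439] w 0.08808118540653562 q [-23.5294  22.0311   2.7999  -0.0149 -70.8318 -61.4768]
[[ 0.4053 -0.4611  0.028 ]
 [ 0.4036 -0.4408  0.028 ]
 [ 0.6116 -0.4428  0.028 ]
 [ 0.61   -0.4235  0.028 ]]
len 0.20706688170927384 -175.0617162710332 grip [ 0.541  -0.4392  0.028 ] [ 0.5489 -0.4385  0.028 ]
blade [[ 0.3767 -0.5399  0.018 ]
 [ 0.3626 -0.3689  0.018 ]
 [ 0.3545 -0.5406  0.018 ]
 [ 0.3406 -0.3719  0.018 ]]
blade top [[ 0.3434 -0.3729  0.018 ]
 [ 0.3532 -0.5438  0.018 ]
 [ 0.3593 -0.3723  0.018 ]
 [ 0.3692 -0.54    0.018 ]]
part bottom gold [[ 0.5049 -0.2401  0.08  ]]
```

View pics/scene1.png

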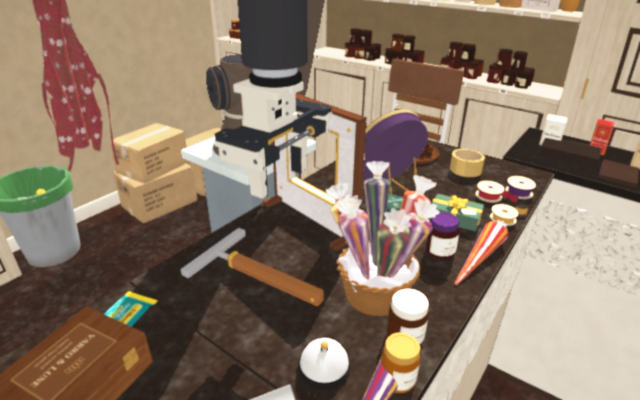

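>>> {"op": "apply_moves", "data": {"commands": [{"dx":4,"dy":1,"dz":-40,"spin":0,"hand":0},{"dx":0,"dy":0,"dz":-50,"spin":0,"hand":0},{"dx":0,"dy":0,"dz":-50,"spin":0,"hand":0},{"dx":0,"dy":0,"dz":-40,"spin":0,"hand":0},{"dx":0,"dy":0,"dz":-20,"spin":0,"hand":0}]}}

```text
t: 1.55
eef_pos: [0.5319, -0.4418, 0.2021]
ee_rot: [2.602, 1.567, 2.685]
force: [0.1, -0.8, -0.4]
width: 0.0878
```

```bash
python3 look.py 2 scene wrist
```

```text
t 1.65 tcp [ 0.5323 -0.4416  0.2025] camyaw -175.2336130955697 F [ 0.1467 -1.2459  1.1851] M [0.0504 0.0537 0.0426] w 0.08795291062622992 q [-23.5867  31.9083  -9.5677  -0.0128 -48.751  -61.6386]
```

View pics/scene2.png

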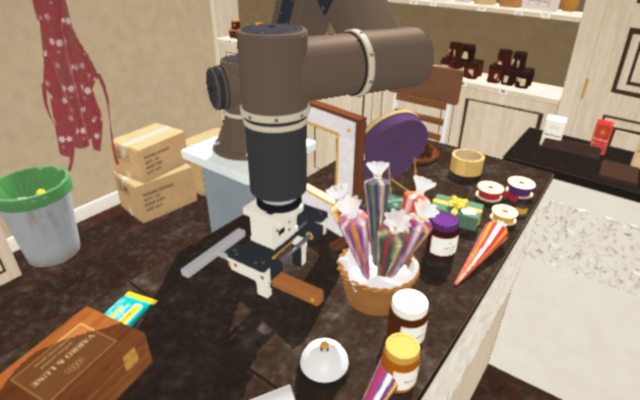

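View pics/wrist2.png

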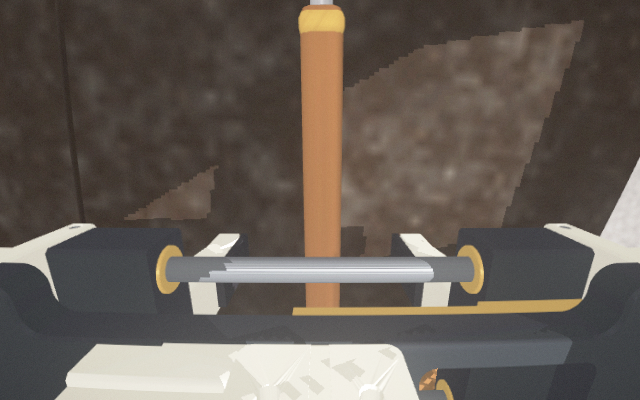

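>>> {"op": "apply_moves", "data": {"commands": [{"dx":3,"dy":1,"dz":-10,"spin":0,"hand":0},{"dx":0,"dy":0,"dz":-9,"spin":0,"hand":0},{"dx":0,"dy":0,"dz":0,"spin":0,"hand":1},{"dx":0,"dy":0,"dz":0,"spin":0,"hand":1},{"dx":0,"dy":0,"dz":0,"spin":0,"hand":1}], "grip_force": 50}}

```text
t: 2.28
eef_pos: [0.5365, -0.4405, 0.1862]
ee_rot: [-0.571, 1.57, -0.487]
force: [0.7, -0.3, 0.3]
width: 0.0632
```

```bash
python3 look.py 3
```

```text
t 2.275 tcp [ 0.5365 -0.4405  0.1862] camyaw -175.19120160859973 F [ 0.658  -0.3333  0.2982] M [-0.0593  0.0078  0.0139] w 0.06320838825779186 q [-23.3501  33.0863  -9.9999   0.0052 -46.8664 -61.8446]
```

>>> {"op": "apply_moves", "data": {"commands": [{"dz":-3,"hand":1},{"hand":1},{"hand":1},{"hand":1},{"hand":1}], "grip_force": 50}}

```text
invalid input at $.commands[0]: expected keys dx, dy, dz, spin, hand
```

>>> {"op": "apply_moves", "data": {"commands": [{"hand":1},{"hand":1},{"hand":1},{"hand":1},{"hand":1}], "grip_force": 50}}

```text
invalid input at $.commands[0]: expected keys dx, dy, dz, spin, hand
```

>>> {"op": "apply_moves", "data": {"commands": [{"dx":0,"dy":0,"dz":-3,"spin":0,"hand":1},{"dx":0,"dy":0,"dz":0,"spin":0,"hand":1},{"dx":0,"dy":0,"dz":0,"spin":0,"hand":1},{"dx":0,"dy":0,"dz":0,"spin":0,"hand":1},{"dx":0,"dy":0,"dz":0,"spin":0,"hand":1}], "grip_force": 50}}

```text
t: 2.9
eef_pos: [0.5364, -0.4404, 0.1827]
ee_rot: [1.958, 1.571, 2.042]
force: [-0.3, 0.5, 0.1]
width: 0.0217
```

>>> {"op": "apply_moves", "data": {"commands": [{"dx":0,"dy":0,"dz":0,"spin":0,"hand":1},{"dx":0,"dy":0,"dz":0,"spin":0,"hand":1},{"dx":0,"dy":0,"dz":0,"spin":0,"hand":1},{"dx":0,"dy":0,"dz":0,"spin":0,"hand":1},{"dx":0,"dy":0,"dz":0,"spin":0,"hand":1}], "grip_force": 50}}

```text
t: 3.52
eef_pos: [0.5364, -0.4404, 0.1827]
ee_rot: [1.008, 1.571, 1.092]
force: [0.2, 0.9, 1.0]
width: 0.0223
```

>>> {"op": "apply_moves", "data": {"commands": [{"dx":0,"dy":0,"dz":8,"spin":0,"hand":1},{"dx":0,"dy":0,"dz":15,"spin":0,"hand":1},{"dx":0,"dy":0,"dz":25,"spin":0,"hand":1},{"dx":-5,"dy":0,"dz":25,"spin":0,"hand":1},{"dx":-5,"dy":0,"dz":20,"spin":0,"hand":1}], "grip_force": 50}}

```text
t: 4.15
eef_pos: [0.5263, -0.4406, 0.2779]
ee_rot: [-0.603, 1.569, -0.519]
force: [-0.2, -0.5, -1.8]
width: 0.0214
```

>>> {"op": "apply_moves", "data": {"commands": [{"dx":-5,"dy":-5,"dz":20,"spin":0,"hand":1},{"dx":-6,"dy":-5,"dz":20,"spin":0,"hand":1},{"dx":-6,"dy":-5,"dz":20,"spin":0,"hand":1},{"dx":-6,"dy":-5,"dz":20,"spin":0,"hand":1},{"dx":-6,"dy":-5,"dz":8,"spin":0,"hand":1}], "grip_force": 50}}

```text
t: 4.78
eef_pos: [0.497, -0.4657, 0.3657]
ee_rot: [-0.617, 1.568, -0.533]
force: [0.2, 0.2, -2.7]
width: 0.0216
```

```bash
python3 look.py 4 scene wrist
```

```text
t 4.875 tcp [ 0.4967 -0.4659  0.3649] camyaw -175.23849805181 F [-0.5838 -0.641  -0.8145] M [-0.0092 -0.0856  0.0408] w 0.021917180969533143 q [-26.8091  22.4949  -1.6766   0.0047 -65.731  -58.4314]
```

View pics/scene4.png

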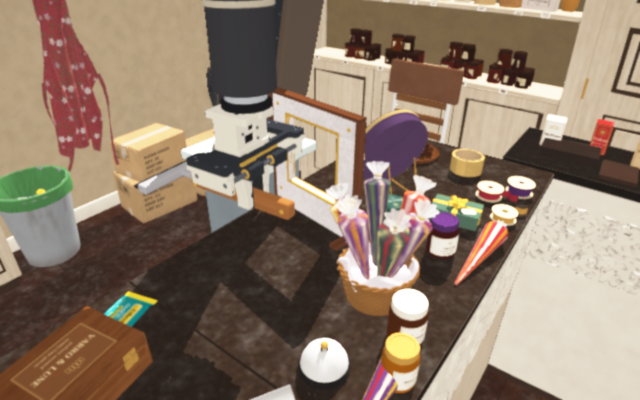

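View pics/wrist4.png

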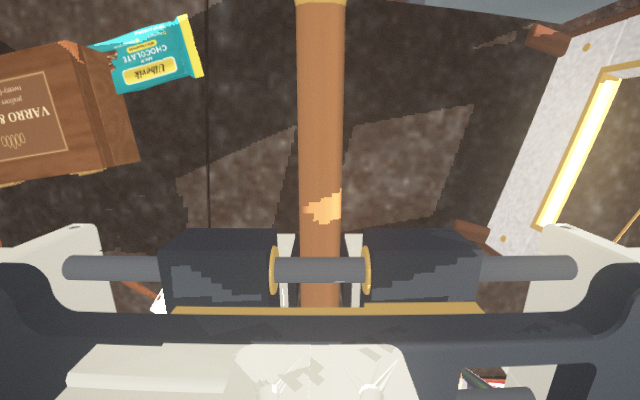

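>>> {"op": "apply_moves", "data": {"commands": [{"dx":-2,"dy":0,"dz":0,"spin":-4,"hand":1},{"dx":-2,"dy":0,"dz":0,"spin":-7,"hand":1},{"dx":-2,"dy":0,"dz":0,"spin":-8,"hand":1},{"dx":0,"dy":0,"dz":0,"spin":-8,"hand":1},{"dx":0,"dy":0,"dz":0,"spin":-8,"hand":1}], "grip_force": 50}}

```text
t: 5.5
eef_pos: [0.4913, -0.4651, 0.3624]
ee_rot: [3.0, 1.569, 2.468]
force: [0.9, 0.4, -1.9]
width: 0.0217
```

>>> {"op": "apply_moves", "data": {"commands": [{"dx":0,"dy":0,"dz":0,"spin":-8,"hand":1},{"dx":0,"dy":0,"dz":0,"spin":-8,"hand":1},{"dx":0,"dy":0,"dz":0,"spin":-8,"hand":1},{"dx":0,"dy":0,"dz":0,"spin":-7,"hand":1},{"dx":0,"dy":0,"dz":0,"spin":-4,"hand":1}], "grip_force": 50}}

```text
t: 6.12
eef_pos: [0.4913, -0.4651, 0.3624]
ee_rot: [-2.655, 1.569, 2.487]
force: [0.5, -0.6, -1.8]
width: 0.0217
```

```bash
python3 look.py 5 scene wrist top
```

```text
t 6.275 tcp [ 0.4913 -0.4652  0.3627] camyaw 114.87424759646014 F [ 0.3482  0.2593 -0.6192] M [-0.1737 -0.0679  0.0293] w 0.021939284214969625 q [ -26.9765   22.2374   -2.364    -0.015   -65.4841 -128.143 ]
```

View pics/scene5.png

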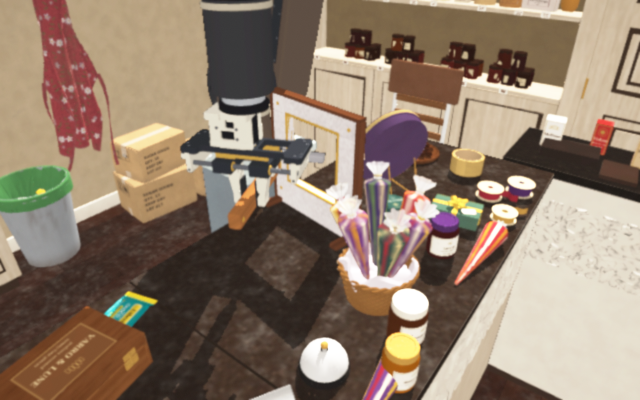

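View pics/wrist5.png

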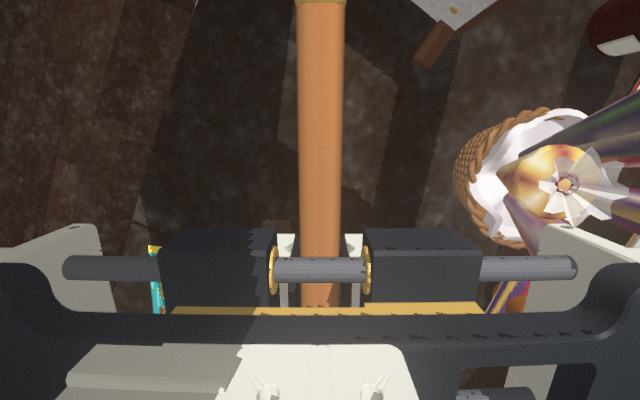

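View pics/top5.png

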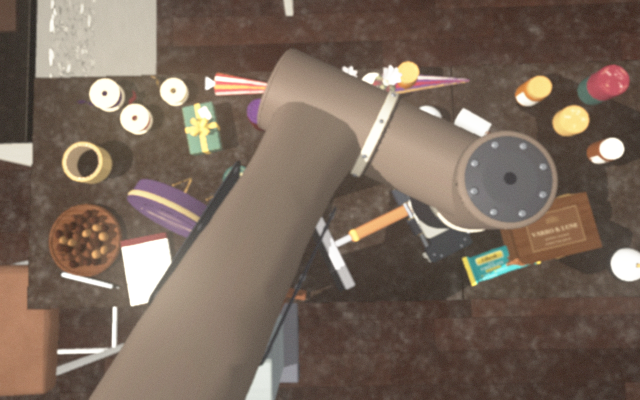

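```bash
cat > chk.py <<'E'
import sys,pickle
from h import *
np.set_printoptions(precision=1,suppress=True)
# overlay of model points, level assumption
def model(st,g=.006):
    M=R.from_euler('xyz',st['ee_rot']).as_matrix(); u=-M[:,2]; u[2]=0;u/=np.linalg.norm(u); v=np.array([-u[1],u[0],0])
    p=st['eef_pos']+[0,0,-.1687]; p=p-u*g
    f=lambda x,y,z:p+u*x+v*y+np.array([0,0,z])
    return f
E
python3 - <<'E'
from chk import *
st=pickle.load(open('pics/top5.pkl','rb')); f=model(st)
im=cv2.imread('pics/top5.png')
for P in [f(.177,.085,.008),f(.21,.085,.008),f(.21,-.085,.008),f(.177,-.085,.008),f(.145,.011,.014),f(.145,-.011,.014)]:
    q=proj('top',[P])[0]; print(q,P*1000); cv2.circle(im,tuple(np.round(q*1).astype(int)),1,(0,0,255),-1)
a=im[180:310,280:460]; cv2.imwrite('pics/t5o.png',cv2.resize(a,None,fx=4,fy=4,interpolation=cv2.INTER_NEAREST))
st=pickle.load(open('pics/wrist5.pkl','rb')); f=model(st)
print('ferrule start/end predicted wrist',proj('wrist',[f(.135,0,.014),f(.145,0,.014),f(.12,0,.014)],st))
E
```

```text
[353.9 285.2] [ 342.5 -345.5  201.8]
[338.2 293. ] [ 328.7 -315.5  201.8]
[298.8 212. ] [ 483.  -244.3  201.8]
[314.2 204.5] [ 496.9 -274.3  201.8]
[351.7 242.3] [ 423.1 -343.6  207.8]
[346.5 231.8] [ 443.1 -334.4  207.8]
ferrule start/end predicted wrist [[321.3 -12.8]
 [321.3 -39.2]
 [321.2  25.5]]
```

View pics/t5o.png

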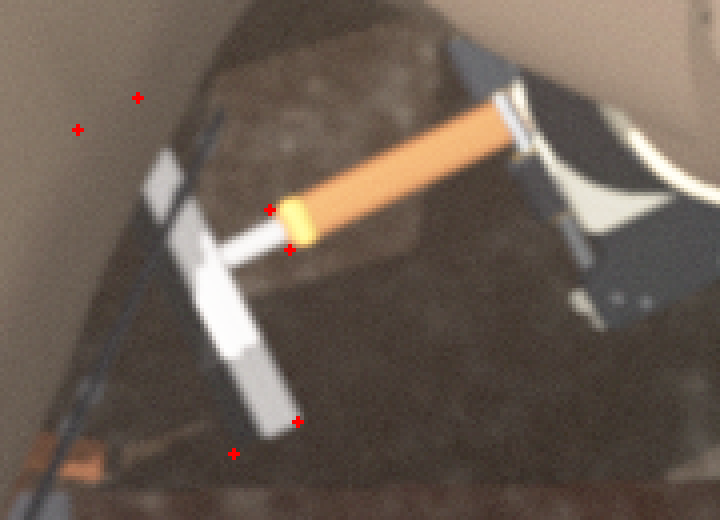

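Run:
```python
from chk import *
st=pickle.load(open('pics/wrist2.pkl','rb'))
P=onz('wrist',[[322,33],[321,10]],.028,st); print(P*1000)
b=np.array([.542,-.4392]); 
st5=pickle.load(open('pics/wrist5.pkl','rb')); f=model(st5)
for p in P:
    x=np.linalg.norm(p[:2]-b); print('x',x*1000,'pred level v',proj('wrist',[f(x,0,.014)],st5)[0], [ (dz,proj('wrist',[f(x,0,.014+dz)],st5)[0][1]) for dz in(-.005,-.01,-.015)])
```

```text
[[ 415.  -450.    28. ]
 [ 404.7 -451.4   28. ]]
x 127.48467883125022 pred level v [321.2   6.5] [(-0.005, np.float64(11.303250787210175)), (-0.01, np.float64(15.7102364381185)), (-0.015, np.float64(19.805716718818815))]
x 137.84631679347024 pred level v [321.3 -20.3] [(-0.005, np.float64(-14.443716554008063)), (-0.01, np.float64(-9.036200899608133)), (-0.015, np.float64(-4.012171467764574))]
```

>>> {"op": "apply_moves", "data": {"commands": [{"dx":-4,"dy":12,"dz":0,"spin":0,"hand":1},{"dx":-4,"dy":13,"dz":0,"spin":0,"hand":1},{"dx":-3,"dy":14,"dz":0,"spin":0,"hand":1},{"dx":2,"dy":12,"dz":0,"spin":0,"hand":1},{"dx":2,"dy":8,"dz":0,"spin":0,"hand":1}], "grip_force": 50}}

```text
t: 6.9
eef_pos: [0.4846, -0.4054, 0.3641]
ee_rot: [0.713, 1.57, -0.425]
force: [-0.2, 0.3, -1.6]
width: 0.0219
```

```bash
python3 look.py 6 scene wrist top
python3 - <<'E'
import cv2
a=cv2.imread('pics/scene6.png')[60:280,170:430]; cv2.imwrite('pics/s6c.png',cv2.resize(a,None,fx=3,fy=2.7,interpolation=cv2.INTER_CUBIC))
E
```

```text
t 7.05 tcp [ 0.4847 -0.406   0.3638] camyaw 114.85619193152837 F [ 1.2465 -0.7724 -1.3574] M [-0.2137 -0.0857  0.0174] w 0.021926883865391496 q [ -22.2947   18.1564   -8.3188    0.0043  -63.5082 -132.8511]
```

View pics/s6c.png

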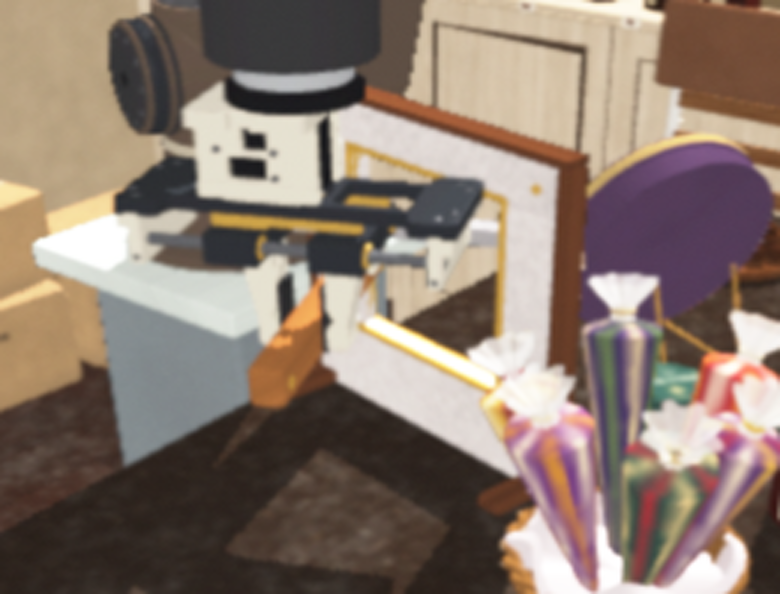

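View pics/wrist6.png

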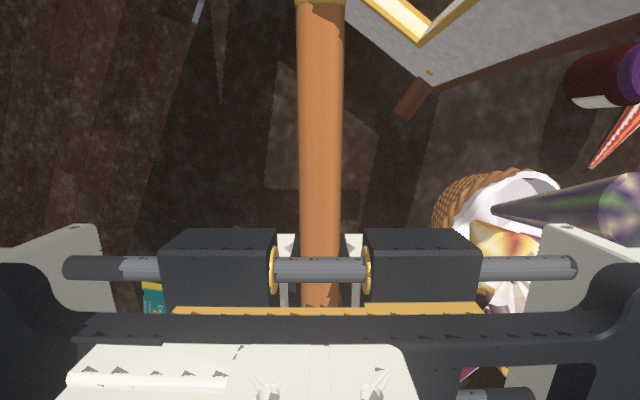

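View pics/top6.png

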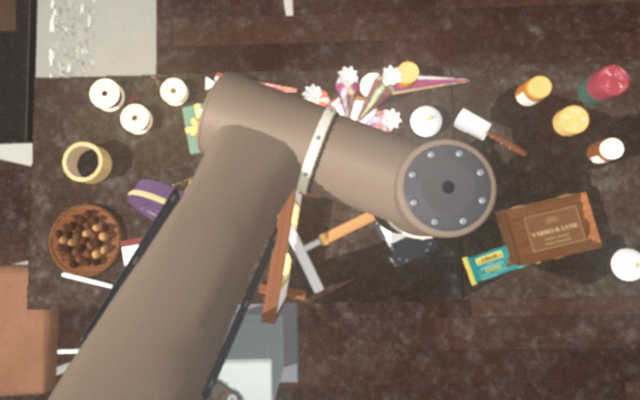

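>>> {"op": "apply_moves", "data": {"commands": [{"dx":0,"dy":9,"dz":0,"spin":0,"hand":1},{"dx":7,"dy":5,"dz":0,"spin":0,"hand":1},{"dx":8,"dy":6,"dz":0,"spin":0,"hand":1},{"dx":8,"dy":6,"dz":0,"spin":0,"hand":1},{"dx":8,"dy":6,"dz":0,"spin":0,"hand":1}], "grip_force": 50}}

```text
t: 7.68
eef_pos: [0.5161, -0.374, 0.3635]
ee_rot: [-2.483, 1.571, 2.662]
force: [0.1, -0.4, -1.4]
width: 0.0215
```

```bash
python3 look.py 7 scene wrist top
python3 - <<'E'
import cv2
a=cv2.imread('pics/scene7.png')[60:280,170:430]; cv2.imwrite('pics/s7c.png',cv2.resize(a,None,fx=3,fy=2.7,interpolation=cv2.INTER_CUBIC))
a=cv2.imread('pics/top7.png')[130:340,220:440]; cv2.imwrite('pics/t7c.png',cv2.resize(a,None,fx=3,fy=2.8,interpolation=cv2.INTER_CUBIC))
E
```

```text
t 7.825 tcp [ 0.5159 -0.3741  0.3635] camyaw 114.84901308462672 F [-0.1015  0.7515 -1.9645] M [-0.2356 -0.0447 -0.0411] w 0.021725382930407523 q [ -18.4289   18.6257   -7.6834   -0.0007  -63.7063 -136.7217]
```

View pics/s7c.png

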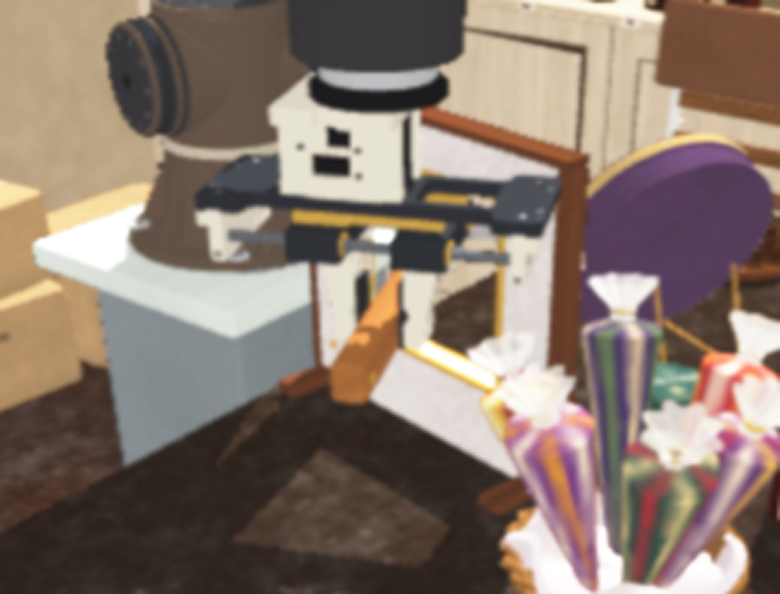

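View pics/t7c.png

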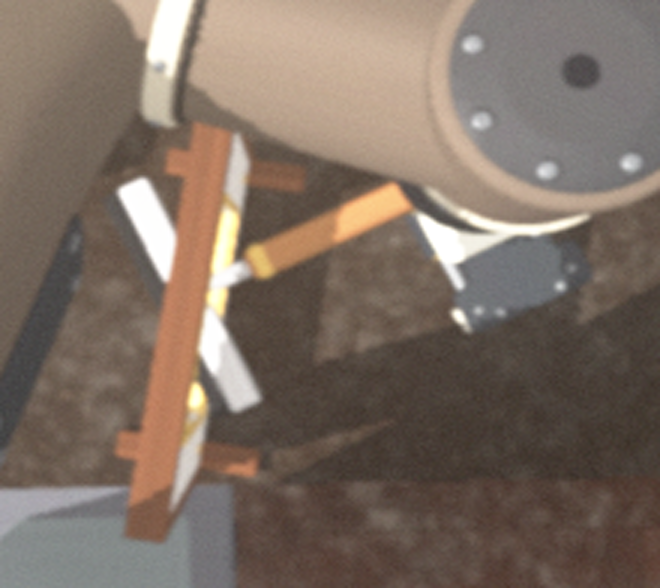

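View pics/wrist7.png

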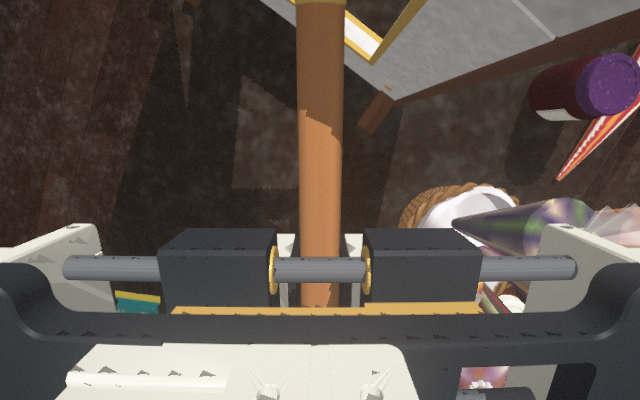

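```bash
cat > ov.py <<'E'
from chk import *
from plan import clr,BODY
tag=sys.argv[1]
st=pickle.load(open(f'pics/top{tag}.pkl','rb')); f=model(st)
for n,P in dict(leadrear=f(.177,-.085,.008),trailrear=f(.177,.085,.008),front_h=f(.145,0,.014)).items(): print(n,proj('top',[P])[0],P*1000)
ax=np.radians(80.3); nv=np.array([np.cos(ax),np.sin(ax)]); lv=np.array([-nv[1],nv[0]])
M=R.from_euler('xyz',st['ee_rot']).as_matrix(); th=np.arctan2(-M[1,2],-M[0,2])-ax
m=(f(.1925,0,0)[:2]-[.427,-.215])*1000
n,l=m@nv,m@lv; print('n,l,th',n,l,np.degrees(th),'clear T/body',clr(n,l,th,BODY,6), 'rear corner past far face', n-85*abs(np.sin(th))-16.5*np.cos(th)-9)
E
python3 ov.py 7
```

```text
leadrear [266.4 192.8] [ 521.6 -182.9  202.8]
trailrear [305.3 273. ] [ 367.3 -254.4  202.8]
front_h [300.6 225.1] [ 457.9 -247.7  208.8]
n,l,th 12.09989953304222 -9.021466508263842 34.56199180425696 clear T/body (np.float64(15.551207080492473), np.float64(55.61882294136625)) rear corner past far face -58.70835703904273
```

>>> {"op": "apply_moves", "data": {"commands": [{"dx":-3,"dy":1,"dz":0,"spin":-5,"hand":1},{"dx":1,"dy":6,"dz":0,"spin":0,"hand":1},{"dx":1,"dy":6,"dz":0,"spin":0,"hand":1},{"dx":1,"dy":6,"dz":0,"spin":0,"hand":1},{"dx":1,"dy":6,"dz":0,"spin":0,"hand":1}], "grip_force": 50}}

```text
t: 8.45
eef_pos: [0.5165, -0.349, 0.3637]
ee_rot: [1.134, 1.571, -0.09]
force: [0.2, 0.3, -1.7]
width: 0.0215
```

```bash
python3 look.py 8 top; python3 ov.py 8
python3 - <<'E'
import cv2
a=cv2.imread('pics/top8.png')[130:340,220:440]; cv2.imwrite('pics/t8c.png',cv2.resize(a,None,fx=3,fy=2.8,interpolation=cv2.INTER_CUBIC))
E
```

```text
t 8.5 tcp [ 0.5165 -0.3485  0.3637] camyaw 109.84358830970228 F [ 0.3187  1.2741 -1.8958] M [-0.0753  0.0371  0.0346] w 0.021607319096142087 q [ -16.0806   17.3315   -9.5141   -0.0154  -63.1475 -144.0688]
leadrear [254.  184.4] [ 538.4 -159.3  203. ]
trailrear [285.5 267.5] [ 378.5 -217.   203. ]
front_h [285.  219.4] [ 469.3 -218.2  209. ]
n,l,th 45.2603012038401 -18.800230709487558 29.541038223305996 clear T/body (np.float64(13.8208485855232), np.float64(39.91049040973639)) rear corner past far face -20.003724922690008
```

View pics/t8c.png

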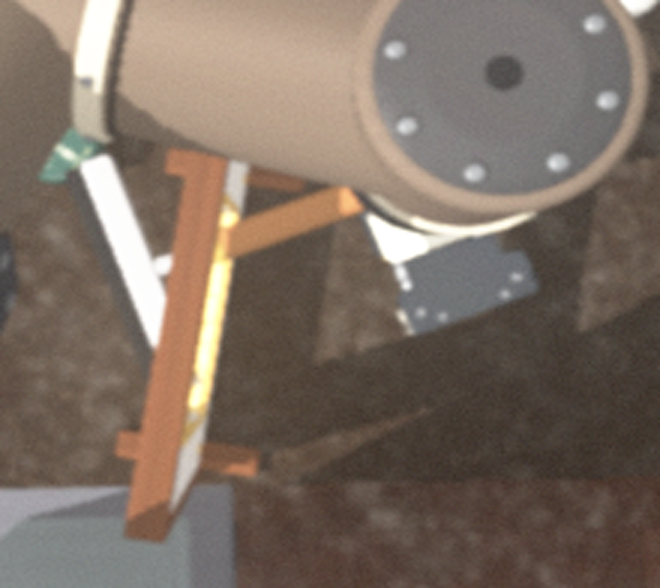

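>>> {"op": "apply_moves", "data": {"commands": [{"dx":-14,"dy":1,"dz":0,"spin":-5,"hand":1},{"dx":1,"dy":6,"dz":0,"spin":0,"hand":1},{"dx":1,"dy":6,"dz":0,"spin":0,"hand":1},{"dx":-14,"dy":2,"dz":0,"spin":-5,"hand":1},{"dx":1,"dy":5,"dz":0,"spin":0,"hand":1}], "grip_force": 50}}

```text
t: 9.12
eef_pos: [0.4912, -0.3291, 0.3638]
ee_rot: [1.845, 1.571, 0.446]
force: [0.5, -0.9, -1.2]
width: 0.0219
```

```bash
python3 look.py 9 top scene; python3 ov.py 9
python3 - <<'E'
import cv2
a=cv2.imread('pics/top9.png')[130:340,200:420]; cv2.imwrite('pics/t9c.png',cv2.resize(a,None,fx=3,fy=2.8,interpolation=cv2.INTER_CUBIC))
E
```

```text
t 9.225 tcp [ 0.4919 -0.3289  0.3639] camyaw 99.95512885619402 F [ 0.5024 -0.221  -1.7439] M [-0.2568 -0.0209 -0.0116] w 0.021969751590378526 q [ -14.8587   14.4664  -13.5145    0.0016  -61.9848 -155.1869]
leadrear [247.1 180.8] [ 545.7 -146.1  203.1]
trailrear [263.4 268.2] [ 378.2 -175.1  203.1]
front_h [271.3 220.8] [ 467.4 -192.1  209.1]
n,l,th 74.12038167254829 -20.104073877774937 19.551332998397733 clear T/body (np.float64(15.793064008812971), np.float64(27.59856527641795)) rear corner past far face 21.12638033353489
```

View pics/t9c.png

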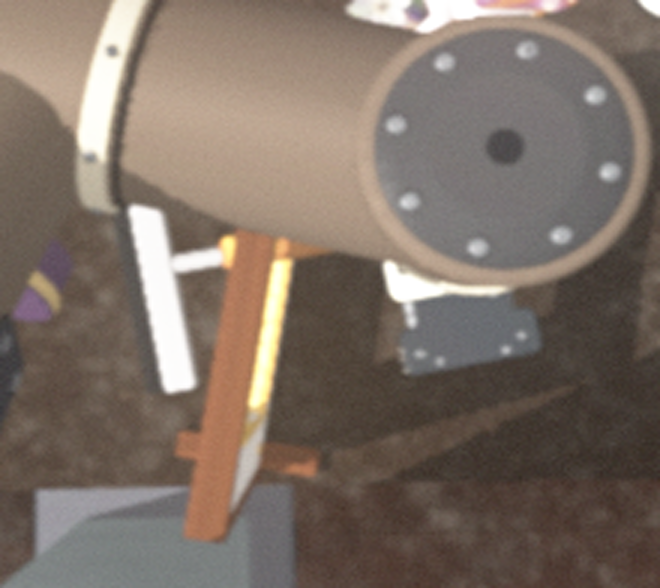

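View pics/scene9.png

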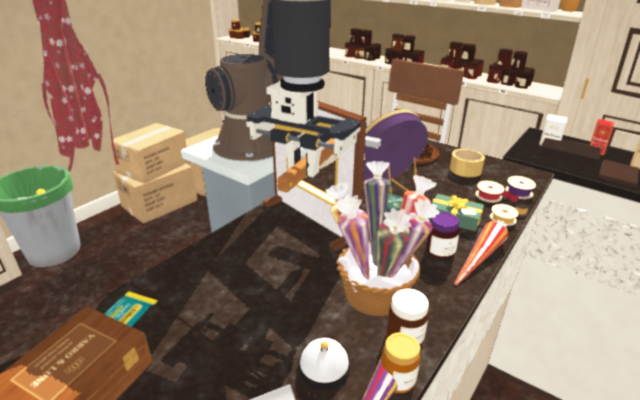

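>>> {"op": "apply_moves", "data": {"commands": [{"dx":-2,"dy":5,"dz":0,"spin":0,"hand":1},{"dx":-2,"dy":5,"dz":0,"spin":0,"hand":1},{"dx":0,"dy":4,"dz":0,"spin":0,"hand":1},{"dx":0,"dy":0,"dz":0,"spin":0,"hand":1},{"dx":0,"dy":0,"dz":0,"spin":0,"hand":1}], "grip_force": 50}}

```text
t: 9.85
eef_pos: [0.4874, -0.3155, 0.3637]
ee_rot: [0.956, 1.571, -0.443]
force: [-0.0, 0.4, -1.8]
width: 0.0218
```

```bash
python3 look.py 10 top; python3 ov.py 10
python3 - <<'E'
from plan import *
for f in np.linspace(0,1,6):
    th=np.radians(19.6*(1-f)); G0=np.array([88-185*np.cos(np.radians(19.6)),-15-185*np.sin(np.radians(19.6))]);G1=np.array([64-186.5,0]);G=G0+(G1-G0)*f
    n,l=G+186.5*np.array([np.cos(th),np.sin(th)]); print(n,l,clr(n,l,th,BODY,6), n-85*np.sin(th)-16.5*np.cos(th)-9)
E
```

```text
t 9.9 tcp [ 0.4874 -0.3155  0.3637] camyaw 99.80540337731422 F [-0.1747  0.2091 -1.548 ] M [-0.2336 -0.0353  0.0176] w 0.021905145248600943 q [ -13.6281   13.4645  -14.9009    0.0026  -61.6301 -156.5678]
leadrear [240.1 182.9] [ 542.  -132.5  203. ]
trailrear [256.2 270.3] [ 374.5 -161.5  203. ]
front_h [264.2 222.9] [ 463.7 -178.5  209. ]
n,l,th 86.94861472539868 -14.195782478904299 19.516542711866684 clear T/body (np.float64(17.096676601933687), np.float64(13.544567593583162)) rear corner past far face 33.99990522383375
89.41308617918097 -14.496822645374621 (np.float64(15.811177266910642), np.float64(11.291734451771143)) 36.355754779418895
86.03511305773482 -11.242524206541148 (np.float64(27.628089647424222), np.float64(19.398795230920847)) 38.17666879467094
81.81697195945188 -8.224069920757806 (np.float64(38.817984325737875), np.float64(30.817166059806453)) 39.33923534046994
76.74450533513746 -5.38347116455105 (np.float64(39.829752304464336), np.float64(44.14529074743757)) 39.8041202808462
70.80755306533344 -2.66190711997222 (np.float64(39.535253965217834), np.float64(57.71610340934215)) 39.535253965217834
64.0 0.0 (np.float64(38.5), np.float64(71.5)) 38.5
```

>>> {"op": "apply_moves", "data": {"commands": [{"dx":-16,"dy":-4,"dz":0,"spin":-3.9,"hand":1},{"dx":-16,"dy":-4,"dz":0,"spin":-3.9,"hand":1},{"dx":-16,"dy":-4,"dz":0,"spin":-3.9,"hand":1},{"dx":-17,"dy":-4,"dz":0,"spin":-3.9,"hand":1},{"dx":-17,"dy":-4,"dz":0,"spin":-3.9,"hand":1}], "grip_force": 50}}

```text
t: 10.52
eef_pos: [0.4048, -0.3357, 0.3637]
ee_rot: [-0.547, 1.571, -2.29]
force: [0.4, -0.9, -0.6]
width: 0.0217
```

>>> {"op": "apply_moves", "data": {"commands": [{"dx":0,"dy":0,"dz":-8,"spin":0,"hand":1},{"dx":0,"dy":0,"dz":-10,"spin":0,"hand":1},{"dx":0,"dy":0,"dz":-10,"spin":0,"hand":1},{"dx":0,"dy":0,"dz":-6,"spin":0,"hand":1},{"dx":0,"dy":0,"dz":0,"spin":0,"hand":1}], "grip_force": 50}}

```text
t: 11.15
eef_pos: [0.4054, -0.3353, 0.3289]
ee_rot: [-1.73, 1.569, 2.814]
force: [0.2, -0.7, -1.2]
width: 0.0218
```

```bash
python3 look.py 11 top scene wrist; python3 ov.py 11
python3 - <<'E'
import cv2
a=cv2.imread('pics/top11.png')[130:340,200:420]; cv2.imwrite('pics/t11c.png',cv2.resize(a,None,fx=3,fy=2.8,interpolation=cv2.INTER_CUBIC))
a=cv2.imread('pics/scene11.png')[60:280,170:430]; cv2.imwrite('pics/s11c.png',cv2.resize(a,None,fx=3,fy=2.7,interpolation=cv2.INTER_CUBIC))
E
```

```text
t 11.3 tcp [ 0.4056 -0.3355  0.3299] camyaw 80.31639219982233 F [ 0.5927 -0.141  -1.6508] M [-0.2495  0.064   0.0143] w 0.02152473659812551 q [ -18.2267   10.2372  -24.0256    0.007   -55.7149 -171.4609]
leadrear [267.5 196.1] [ 518.  -181.1  168.2]
trailrear [254.3 281.3] [ 350.4 -152.5  168.2]
front_h [276.6 240.8] [ 428.8 -198.3  174.2]
n,l,th 64.24307451383989 1.0597810725442045 0.029111114341545823 clear T/body (np.float64(38.69988943793109), np.float64(71.20762222467091)) rear corner past far face 38.69988943793109
```

View pics/t11c.png

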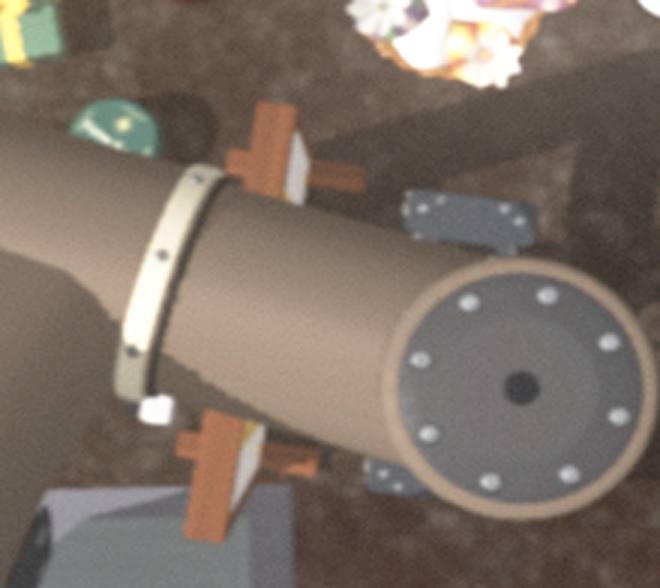

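View pics/s11c.png

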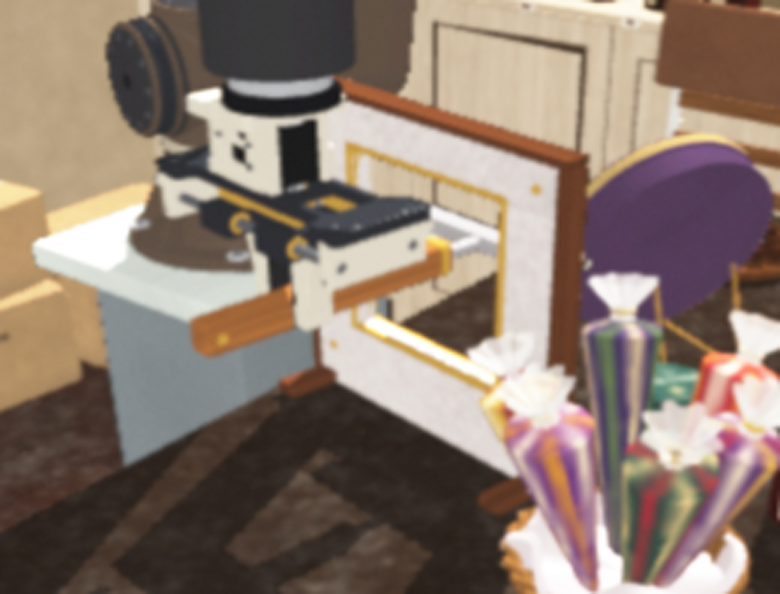

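View pics/wrist11.png

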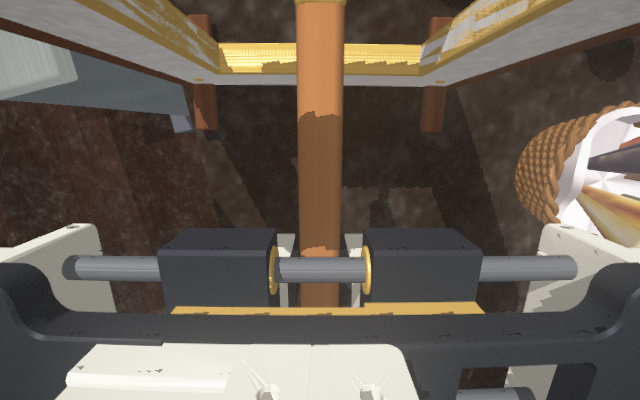

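The wrist view shows the handle centred in the hatch: handle at column 320, sill corners at about 200 and 437. The sill is parallel to the gripper to within about 1°, and the ferrule is at row 3, the same as when level. The scene view shows the blade beyond the opening, with the handle coming back through it.

```bash
python3 -c "
from station import arm
print(arm.job_done())"
```

```text
the job is handed in; nothing more can be done
None
```

The squeegee is through the hatch, level and square to the partition, and the arm is still holding it there for the colleague. I handed in at about 11.3 s of the 40 s.

- **How it went through:** I gripped the handle within about 6 mm of the grip point and lifted it over the counter. I slanted it about 35° in plan, fed the blade through end first, and eased the slant to about 20° as the trailing end cleared. When the whole blade was about 34 mm past the far face, I turned it square and lowered it 34 mm towards the middle of the opening.
- **Final position:** By my calculation the blade is about 39 mm clear of the far face and about 1 mm off the hatch centre, with the handle about 16 cm above the counter. The computed angle error is below 0.1°, while the last wrist picture suggests up to 1°.
- **Contact:** The readings I took never showed more than about 3 N at the wrist, so there was no sign of touching the partition. The planned clearance through the hatch was about 14 mm at the tightest.
- **Bystanders:** I moved nothing near the jar or the tin. The last pictures show the tin, partly hidden, still standing. I made no separate position check on either one.
- **Less certain:** In the last top view the arm hid most of the blade, and the one visible corner matched my prediction to about 3 pixels. The last joint ended about 2° inside its range limit.

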